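Test-run the paddle sander and lock it off again

TASK

Give the disc sander on the cutting mat a short test run where it lies: flip its orange lock-off lever fully forward, towards the disc, squeeze the red paddle fully home against the handle and hold it for at least a full second, then let it spring out and flip the lever fully back so that the sander is locked off again. Keep the sander lying where it is, to within a couple of centimetres, and do not disturb the other things on the table.

Things in the scene. Friction and masses are not known exactly. Their poses are not given: they have to be found in the camera images.
- sander_mid (a point): handle centre of a cordless disc sander lying on its side, loose (about 0.9 kg), on a green mat; 40 mm above its underside. +x forward along the tool to the disc, +y to the side with the red paddle, z up. Light grey handle: y -21 to 21, z -23 to 23, x -90 to 115 mm; black battery pack behind it: x -160 to -90, 58 mm wide, 74 mm high
- sander_head (a point): centre of the sander's aluminium gear case at its front end (x +137 mm of sander_mid): 46 mm long, 56 mm wide, 72 mm high, with a brown 75 mm abrasive disc on its +y side whose top is 77 mm above the sander's underside. Axes as sander_mid
- paddle_pinch (a point): where to squeeze the red paddle: on its outer face, mid-height, 65 mm ahead of its hinge (x -15, z -8 mm of sander_mid). The paddle, 128 x 24 x 6 mm, lies along the handle's +y side, hinged at its rear end (x -80), its front springing out. Paddle plus handle here: 58 mm thick with the paddle out, 50 mm home. The other finger bears on the bare handle face at y -21
- paddle (a joint): paddle angle: 0 sprung out, 0.12 rad fully home against the handle (8 mm of travel at paddle_pinch). It takes about 5 N there at first, 12 N fully home, and springs out when let go. A push from one side only would slide the sander. With the lock-off lever back it is blocked after a few mm
- lever_tip (a point): tip of the orange lock-off lever standing up from the handle's top: centre of its rounded end (radius 5 mm), 26 mm from its pivot. The tab is 7 mm thick along the tool, 16 mm wide across it (y 2 to 18 mm of sander_mid). The pivot axis runs across the tool at x +40, z +26 mm of sander_mid, 3 mm over the handle's top face
- lever (a joint): lock-off lever angle: 0 = leaning back (towards the battery) at 0.6 rad from upright, locked; 1.2 rad = leaning forward (towards the head) at 0.6 rad, unlocked. It stays where it is left; about 1 to 2 N moves it
- tape_mid (a point): centre of a yellow roll of tape lying flat near the sander, 90 mm across, 22 mm high
- spool_mid (a point): centre of a red thread spool standing near the sander, 30 mm across, 38 mm high
- eraser_mid (a point): centre of a blue eraser near the sander, 50 x 22 x 14 mm
- boat_mid (a point): half-built wooden model boat on a stand, on the table's right, about 150 mm long and 155 mm high to its mast tops; this point is 40 mm above the table
- jar_mid (a point): centre of a small paint jar on the table's left, 44 mm across, 55 mm high
- brush_grip (a point): handle of a brush lying on the table's left

How it is judged:
By the outcome, as a careful person would: the job done as asked, in the order asked, and still so for the second after the job is handed in, with the robot touching nothing.
It also fails if it takes over 48 s, if anything falls off the work surface, if the arm or the gripper's body presses on something with over 40 N, if the wrist force passes 120 N, or if a joint passes its speed limit or range.

ROBOT

A 6-joint arm with a two-finger parallel gripper is mounted at the origin on the work surface. World frame = base frame: x ahead of the robot, y to its left, z up, the work surface at z = 0. Lengths are in m, angles in rad, forces in N, time in s.
With the tool pointing down it reaches from about 0.35 to 0.975 m from the base axis. Payload 4.9 kg.
Tool frame: the origin (TCP) lies on the centre line of the jaws, within the pads' length; the fingertips stand 11 mm ahead of it and the grasp point (between the pads) lies 8 mm behind it (manip.finger_overhang is the distance from the TCP to the fingertips, in m); y points along the fingers, z is the direction in which the jaws open and shut, and the axes are right-handed (so a half turn about y gives the same grasp; the last joint's range is limited). The gripper opens to 85 mm and grips with 20 to 120 N. Pads are 22 mm wide; open, the fingers measure 114 mm over their backs; the gripper's body (76 mm by 85 mm) begins 54 mm behind the grasp point. The pads swing forward as they close: fully open they stand 13 mm farther back than shut.
Start: joints at [1.001, 0.053, 1.613, -0, 1.476, -0.119], TCP at [0.272, 0.563, 0.215] pointing down, gripper open.
Joint ranges: [-3.01, 3.01], [-1.01, 2.22], [0.06, 2.58], [-1.02, 4.17], [0.09, 2.62], [-3.14, 3.14]. Speed limits (rad/s): [2.57, 2.57, 3.14, 3.14, 3.14, 3.14].

INTERFACE

Orientations are given as a unit quaternion [w, x, y, z].
In Python, from plant import readout, cams, workorder, manip gives the robot as it stands.
- The arm moves only by the tool play_rows, never from a script. Its arguments are lists of equal length, an entry for each row: "slide": the shift along the tool's x, y, z in cm, a list of three; "yaw": the turn about the tool's y in degrees; "grip": the closure, from -1 (fully open) to 1 (shut), so that 0 is half open. In form: {"slide": [[x, y, z], ...], "yaw": [yaw, ...], "grip": [grip, ...]}. A call has 1 to 12 rows; each row shifts and turns the commanded pose from where the row before left it, along the tool's axes as they then stand; what a row does not reach is not made up. A row lasts 1/10 s, in which the tool goes at most 50 mm and 8.59 degrees, less where a joint would pass 70% of its speed; a pose out of reach is approached as far as the arm can. A call with a gripper value outside its range is refused whole. The fingers move at their own pace and stop on an object; the grip force is fixed at half the most. Time passes only in rows, so rows that do not move let the fingers close. It gives the time, the measured TCP pose, the force and the opening at its end, in the units of the state.
- readout.state(): the state, without advancing time (a new reading comes with each control period).
- cams.grab_frame(name): name is "side" or "top"; returns a dict with "image" (480x640x3 uint8, red, green, blue), "mtx" (3x3 intrinsics, pixels), "dist" ([k1, k2, p1, p2, k3] as OpenCV has them; the pictures are not rectified), "R" (3x3) and "t" (3): a world point X has camera coordinates R X + t. Camera axes: x right, y down, z forward; pixel columns grow to the right and rows downward; lengths in m; the calibration is good to about 2 mm. A picture is of the moment at which its call begins. There is no depth.
- workorder.job_done(): hands the job in, once; it reports no verdict.
The state is a dict: "time": time; "joint_pos": joint angles; "joint_vel": joint speeds; "joint_efforts": joint torques, N m; "tool_pos": TCP position; "tool_rot": TCP orientation; "contact_force": force on the tool from outside, world axes, zero at the start; "ft_torque": the same for the moment, N m; "gripper_width": opening from 0.0 (shut) to 1.0 (fully open).
Only numpy, scipy, OpenCV 4.12 (cv2) and the standard library are available. Lean on these libraries where they do the work, as an engineer would, in place of code of your own. Each camera call takes 0.05 s, during which the arm holds its last target.

## Working session

There is one attempt and no reset: what is moved stays moved. The work goes in short steps, Python scripts to look and compute and a tool call to move; the robot and the scene stay as the last step left them, time stands still between calls to the robot, and variables do not carry over. Pictures are saved under pics/ and viewed, and the job is handed in when it is done.

Besides the shell and the picture viewer there is one more tool, called after "Emit:" as name(argument=value, ...), one argument or row to a line, values as JSON. play_rows: Moves the arm, as the interface text tells. Its arguments: {"type":"object","properties":{"slide":{"type":"array","items":{"type":"array","items":{"type":"number"}}},"yaw":{"type":"array","items":{"type":"number"}},"grip":{"type":"array","items":{"type":"number"}}},"required":["slide","yaw","grip"]}

```bash
mkdir -p pics; ls
cat > h.py <<'E'
import numpy as np, cv2
from plant import readout, cams, workorder, manip
def grab(n,f):
    d=cams.grab_frame(n); cv2.imwrite(f'pics/{f}.png',d['image'][:,:,::-1]); np.savez(f'pics/{f}.npz',**{k:np.array(d[k]) for k in('image','mtx','dist','R','t')}); return d
def proj(d,X):
    r,_=cv2.Rodrigues(np.array(d['R'])); p,_=cv2.projectPoints(np.array(X,float).reshape(-1,1,3),r,np.array(d['t']).reshape(3,1),np.array(d['mtx']),np.array(d['dist'])); return p[:,0]
def ray(d,uv,z):
    n=cv2.undistortPoints(np.array(uv,float).reshape(-1,1,2),np.array(d['mtx']),np.array(d['dist']))[:,0]
    R=np.array(d['R']);t=np.array(d['t']).ravel();c=-R.T@t
    out=[]
    for a in n:
        v=R.T@np.array([a[0],a[1],1]); out.append(c+v*(z-c[2])/v[2])
    return np.array(out)
def crop(f,x0,y0,x1,y1,s,o):
    im=cv2.imread(f'pics/{f}.png')[y0:y1,x0:x1]; cv2.imwrite(f'pics/{o}.png',cv2.resize(im,None,fx=s,fy=s,interpolation=cv2.INTER_CUBIC))
E
python3 - <<'E'
from h import *
for n in('top','side'):
    d=grab(n,n+'0'); print(n,-np.array(d['R']).T@np.array(d['t']).ravel(), np.array(d['R'])[2])
s=readout.state(); print(s); print(manip.finger_overhang)
E
```

```text
pics
top [ 0.25110252 -0.01382003  1.40078052] [ 0.19805794  0.01689424 -0.98004471]
side [0.2946696  0.6488454  0.81971078] [ 0.22738815 -0.65052784 -0.72464347]
{'time': 0.1, 'joint_pos': array([ 1.00100934e+00,  5.33092118e-02,  1.61416765e+00,  2.64540760e-06,
        1.47602079e+00, -1.18962192e-01]), 'joint_vel': array([ 0.00111615, -0.00135746, -0.00308662,  0.00050077,  0.00063377,
       -0.00255877]), 'joint_efforts': array([ 3.69681766e-04, -3.94901097e+01, -3.71364176e+01, -1.26715481e-04,
        3.92633054e-03,  1.89020204e-05]), 'tool_pos': array([0.27196621, 0.56205234, 0.21346806]), 'tool_rot': array([-0.68858441,  0.68985173, -0.15827255,  0.15781602]), 'contact_force': array([ 0.82790995, -0.63151274, -0.01242913]), 'ft_torque': array([-0.00120105, -0.00995793,  0.03328415]), 'gripper_width': 0.9988889317269581}
0.011
```

View pics/top0.png

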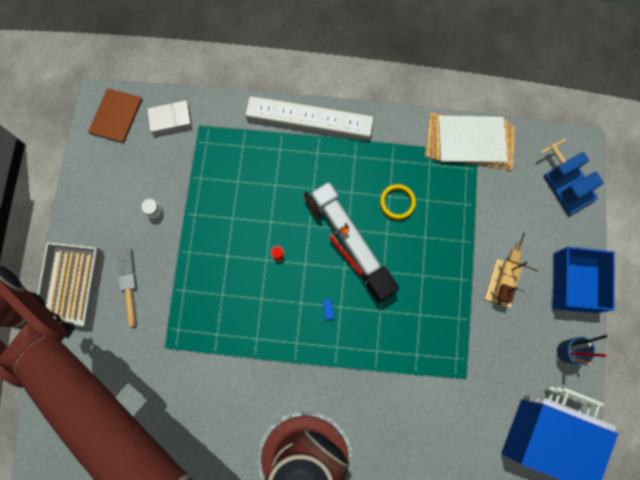

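View pics/side0.png

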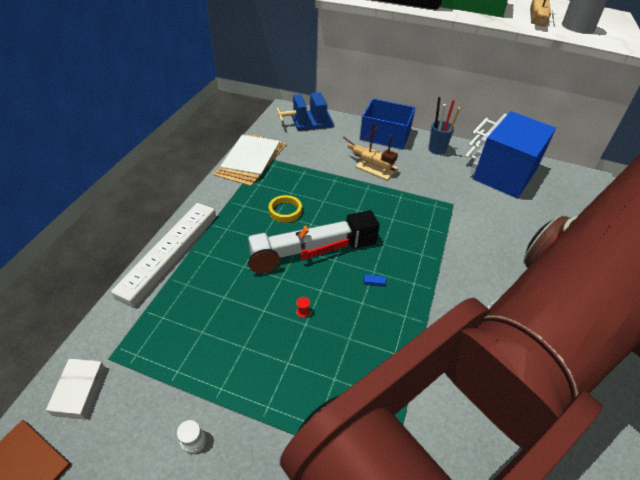

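The top view shows the sander with its head near (325,195), battery near (380,285) and orange lever near (344,230). The spool is at (278,254), the eraser at (328,310) and the tape at (398,202). I'll enlarge both views.

Run:
```python
from h import *
crop('top0',290,170,415,310,4.2,'top0c'); crop('side0',235,195,395,285,5,'side0c')
```

```text
(no output)
```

View pics/top0c.png

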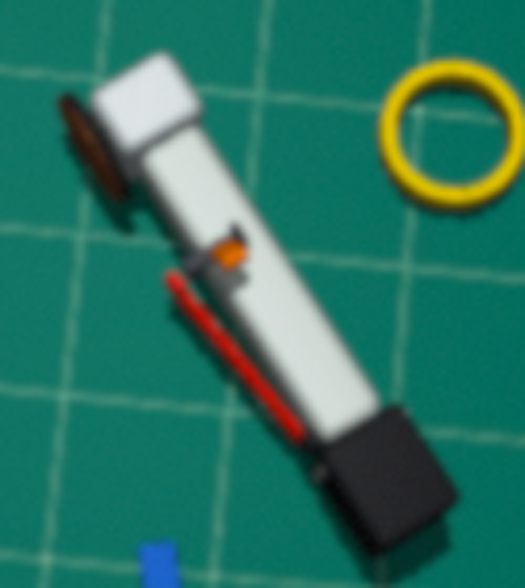

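View pics/side0c.png

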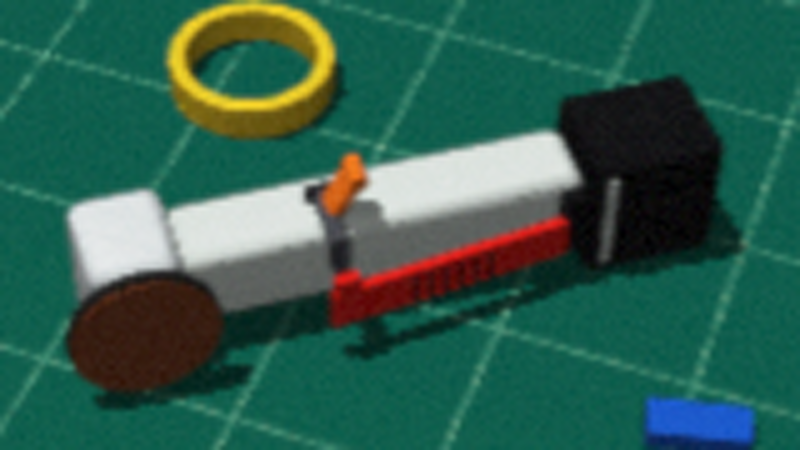

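```bash
cat > fit.py <<'E'
from h import *
from scipy.optimize import least_squares
def L(f): return dict(np.load(f'pics/{f}.npz'))
def W(p,P):
    c,s=np.cos(p[3]),np.sin(p[3]); P=np.atleast_2d(np.array(P,float))/1000
    return np.c_[p[0]+c*P[:,0]-s*P[:,1],p[1]+s*P[:,0]+c*P[:,1],p[2]+P[:,2]]
hd=[(160,28,36),(160,-28,36),(114,-28,36),(114,28,36)]
bt=[(-90,29,37),(-90,-29,37),(-160,-29,37),(-160,29,37)]
hn=[(114,-21,23),(-90,-21,23),(-90,21,23),(114,21,23)]
if __name__=='__main__':
    T=L('top0');S=L('side0')
    tp=np.array([(92,95),(163,52),(203,103),(130,150),(323,450),(398,405),(458,495),(375,548),(200,125),(380,405)])/4.2+[290,170]
    tP=hd+bt+hn[:2]
    sp=np.array([(68,207),(152,190),(78,262),(562,100),(680,80),(718,148),(600,182),(555,130)][:2]+[(562,100),(680,80),(718,148),(555,130),(580,185)])/5+[235,195]
    sP=[hd[0],hd[1]]+[bt[1],bt[2],bt[3],hn[1],hn[2]]
    # side front view: front-(+y) corner hidden by disc edge maybe
    f=lambda p:np.r_[(proj(T,W(p,tP))-tp).ravel(),(proj(S,W(p,sP))-sp).ravel()]
    r=least_squares(f,[0.55,-0.05,0.042,0.5],loss='soft_l1'); p=r.x
    print(p); print(f(p).reshape(-1,2).round(1))
E
python3 fit.py
```

```text
[ 0.53979364 -0.06621011  0.03788296  0.64432739]
[[ -0.9  -1.9]
 [  1.5  -2.8]
 [  1.6   0.3]
 [ -0.4   0.3]
 [ -2.7  -0.6]
 [ -0.2  -2.2]
 [  1.    1. ]
 [  0.4   0.9]
 [ -0.2  -2.1]
 [  0.6   0.4]
 [  2.7  14.2]
 [-18.6   1. ]
 [ -1.8  -0.3]
 [  0.6  -1.2]
 [  1.8   0.6]
 [  0.3  -0.1]
 [  1.    0.3]]
```

```bash
sed -i 's/(68,207),(152,190),(78,262)/(68,207),(152,190),(78,262)/; s/sP=\[hd\[0\],hd\[1\]\]/sP=[hd[1],hd[2]]/' fit.py; python3 fit.py
python3 - <<'E'
from fit import *
T=L('top0');S=L('side0')
E
```

```text
[ 0.5394854  -0.06654774  0.03364307  0.66207345]
[[-1.6 -0.5]
 [ 0.5 -1.7]
 [ 0.9  1.1]
 [-0.8  1.5]
 [-2.1 -0.4]
 [ 0.1 -2.3]
 [ 1.8  0.5]
 [ 1.4  0.8]
 [-0.9 -1.2]
 [ 1.   0.3]
 [-1.4 -0.4]
 [ 0.6 -0.8]
 [-2.2  0.5]
 [-0.1 -0.7]
 [ 1.4  1. ]
 [-0.1  0.7]
 [ 0.9  1. ]]
```

```bash
cat > ov.py <<'E'
from fit import *
def box(x0,x1,y0,y1,z0,z1):
    c=[(x,y,z) for x in(x0,x1) for y in(y0,y1) for z in(z0,z1)]
    e=[(i,j) for i in range(8) for j in range(i+1,8) if bin(i^j).count('1')==1]
    return c,e
def over(f,p,x0,y0,x1,y1,s,o,lev=0,pad=0.):
    d=L(f); im=cv2.imread(f'pics/{f}.png')[y0:y1,x0:x1]; im=cv2.resize(im,None,fx=s,fy=s,interpolation=cv2.INTER_CUBIC)
    q=lambda P:((proj(d,W(p,P))-[x0,y0]+0.5)*s).round().astype(int)
    def ln(a,b,c): cv2.line(im,tuple(map(int,a)),tuple(map(int,b)),c,1,cv2.LINE_AA)
    for bx,col in((box(114,160,-28,28,-36,36),(255,0,255)),(box(-160,-90,-29,29,-37,37),(255,255,0)),(box(-90,115,-21,21,-23,23),(255,0,0))):
        u=q(bx[0])
        for i,j in bx[1]: ln(u[i],u[j],col)
    a=-0.6+lev
    t=[(40+26*np.sin(a),y,26+26*np.cos(a)) for y in(2,18)]; b=[(40,y,26) for y in(2,18)]
    u=q(t+b); ln(u[0],u[1],(0,255,0));ln(u[2],u[0],(0,255,0));ln(u[3],u[1],(0,255,0))
    P=q([(-80,37-8*0,-8+dz) for dz in(-12,12)]); 
    cv2.imwrite(f'pics/{o}.png',im)
E
python3 - <<'E'
from ov import *
T=L('top0');S=L('side0')
import fit
# refit with z fixed
tp=np.array([(92,95),(163,52),(203,103),(130,150),(323,450),(398,405),(458,495),(375,548),(200,125),(380,405)])/4.2+[290,170]-.5
tP=hd+bt+hn[:2]
sp=np.array([(68,207),(152,190),(562,100),(680,80),(718,148),(555,130),(580,185)])/5+[235,195]-.5
sP=[hd[1],hd[2],bt[1],bt[2],bt[3],hn[1],hn[2]]
for use in('t','s','ts'):
  def f(v):
    p=[v[0],v[1],.0415,v[2]]
    a=(proj(T,W(p,tP))-tp).ravel();b=(proj(S,W(p,sP))-sp).ravel()
    return {'t':a,'s':b,'ts':np.r_[a,b]}[use]
  r=least_squares(f,[.54,-.066,.66],loss='soft_l1'); print(use,r.x)
p=[r.x[0],r.x[1],.0415,r.x[2]]
over('top0',p,290,170,415,310,4.2,'top0o'); over('side0',p,235,195,395,285,5,'side0o')
E
```

```text
t [ 0.5389269  -0.06432251  0.65296947]
s [ 0.53869595 -0.06070926  0.67549756]
ts [ 0.53927798 -0.06330197  0.65834738]
```

View pics/top0o.png

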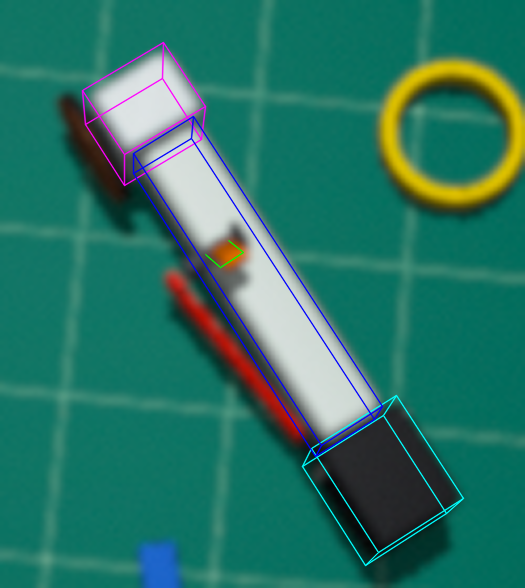

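View pics/side0o.png

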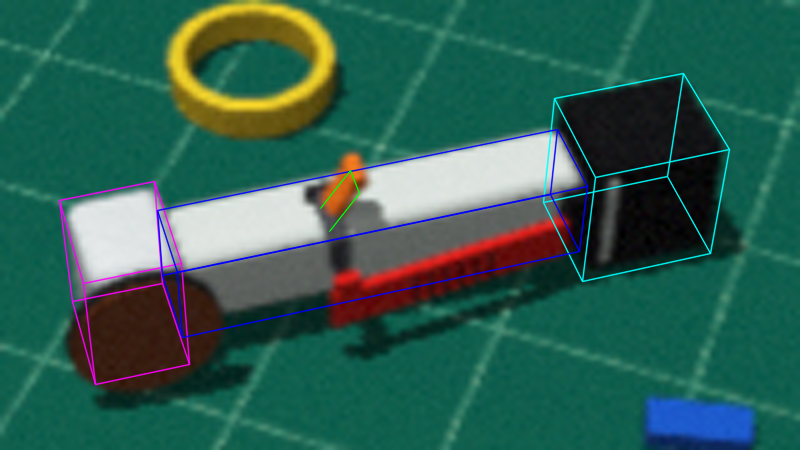

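Model overlay agrees within about 1–2 px (a few mm). Next I work out the tool axes and the moves.

```bash
cat > nav.py <<'E'
from ov import *
from scipy.spatial.transform import Rotation as Ro
P=np.array([.5393,-.0635,.0415,.658])
def nav(tgt=None,p=P,q=None):
    s=readout.state(); q=s['tool_rot']; R=Ro.from_quat([q[1],q[2],q[3],q[0]]).as_matrix()
    c,sn=np.cos(p[3]),np.sin(p[3]); S=np.array([[c,-sn,0],[sn,c,0],[0,0,1]])
    print('t',round(s['time'],2),'tcp',s['tool_pos'].round(4),'in sander mm',(S.T@(s['tool_pos']-p[:3])*1000).round(1),'F(sander)',(S.T@s['contact_force']).round(1),'grip',round(s['gripper_width'],3))
    print('tool axes in sander (cols)\n',(S.T@R).round(3))
    # yaw about tool y so that tool z -> +-sander y
    for k in(1,-1):
        a=R.T@(k*S[:,1]); print('yaw needed',k,np.degrees(np.arctan2(a[0],a[2])).round(2))
    if tgt is not None:
        w=W(p,tgt)[0]; print('target world',w.round(4),'slide cm',(R.T@(w-s['tool_pos'])*100).round(2))
E
python3 - <<'E'
from nav import *
nav([-5,10,120]); print(readout.state()['joint_pos'].round(3))
E
```

```text
t 0.1 tcp [0.272  0.5621 0.2135] in sander mm [171.  658.4 172. ] F(sander) [ 0.3 -1.  -0. ] grip 0.999
tool axes in sander (cols)
 [[ 0.446 -0.002  0.895]
 [-0.895 -0.001  0.446]
 [-0.    -1.    -0.002]]
yaw needed 1 -63.53
yaw needed -1 116.47
target world [ 0.5292 -0.0586  0.1615] slide cm [ 50.2    5.27 -44.65]
[ 1.001  0.053  1.614  0.     1.476 -0.119]
```

Emit:
play_rows(
  slide=[
    [3.6, 0, -3.2],
    [3.6, 0, -3.2],
    [3.6, 0, -3.2],
    [3.6, 0, -3.2],
    [3.6, 0, -3.2],
    [3.6, 0, -3.2],
    [3.6, 0, -3.2],
    [3.6, 0, -3.2],
    [3.6, 0, -3.2],
    [3.6, 0, -3.2],
    [3.6, 0, -3.2],
    [3.6, 0, -3.2],
  ],
  yaw=[0, 0, 0, 0, 0, 0, 0, 0, 0, 0, 0, 0],
  grip=[1, 1, 1, 1, 1, 1, 1, 1, 1, 1, 1, 1],
)

```text
time: 1.3
tool_pos: [0.4939, 0.0267, 0.2143]
tool_rot: [0.689, -0.689, 0.158, -0.158]
contact_force: [1.7, 0.1, 0.1]
gripper_width: -0.0
```

Emit:
play_rows(
  slide=[
    [0, 0, 0],
    [0, 0, 0],
    [0, 0, 0],
    [0, 0, 0],
    [0, 0, 0],
    [0, 0, 0],
    [0, 0, 0],
    [0, 0, 0],
    [0, 0, 0],
    [0, 0, 0],
    [0, 0, 0],
    [0, 0, 0],
  ],
  yaw=[8.3, 8.3, 8.3, 8.3, 8.3, 8.3, 8.3, 8.3, 8.3, 8.3, 8.3, 8.3],
  grip=[1, 1, 1, 1, 1, 1, 1, 1, 1, 1, 1, 1],
)

```text
time: 2.5
tool_pos: [0.4935, 0.0287, 0.214]
tool_rot: [0.322, -0.323, 0.63, -0.629]
contact_force: [-0.1, 0.2, 0.7]
gripper_width: -0.001
```

Run:
```python
from nav import *
nav([-5,10,120]); print(readout.state()['joint_pos'].round(3))
```

```text
t 2.5 tcp [0.4935 0.0287 0.214 ] in sander mm [ 20.1 101.  172.5] F(sander) [0.  0.2 0.7] grip -0.001
tool axes in sander (cols)
 [[-0.959 -0.001  0.284]
 [-0.284  0.001 -0.959]
 [ 0.    -1.    -0.001]]
yaw needed 1 -163.47
yaw needed -1 16.53
target world [ 0.5292 -0.0586  0.1615] slide cm [5.   5.25 8.01]
[-0.093 -0.267  1.909  0.     1.5    0.532]
```

Emit:
play_rows(
  slide=[
    [0, 0, 0],
    [0, 0, 0],
    [1.5, 0, 4.5],
    [1.5, 0, 4.6],
    [0, 2.5, 0],
    [0, 2.5, 0],
    [0, 0, 0],
    [0, 0, 0],
  ],
  yaw=[8.3, 8.2, 0, 0, 0, 0, 0, 0],
  grip=[1, 1, 1, 1, 1, 1, 1, 1],
)

```text
time: 3.3
tool_pos: [0.5258, -0.0612, 0.1642]
tool_rot: [0.23, -0.231, 0.669, -0.668]
contact_force: [0.3, -0.5, -0.2]
gripper_width: -0.001
```

Run:
```python
from nav import *
nav([-10,10,50]); print(readout.state()['joint_pos'].round(3))
grab('side','side1');grab('top','top1')
crop('side1',215,95,415,285,4,'side1c');crop('top1',270,150,420,300,4,'top1c')
```

```text
t 3.3 tcp [ 0.5258 -0.0612  0.1642] in sander mm [ -9.3  10.  122.7] F(sander) [-0.  -0.6 -0.2] grip -0.001
tool axes in sander (cols)
 [[-1.    -0.001  0.007]
 [-0.007  0.001 -1.   ]
 [ 0.001 -1.    -0.001]]
yaw needed 1 -179.62
yaw needed -1 0.38
target world [ 0.5253 -0.0617  0.0915] slide cm [0.07 7.27 0.01]
[-0.257 -0.14   1.885  0.     1.398  0.65 ]
```

View pics/side1c.png

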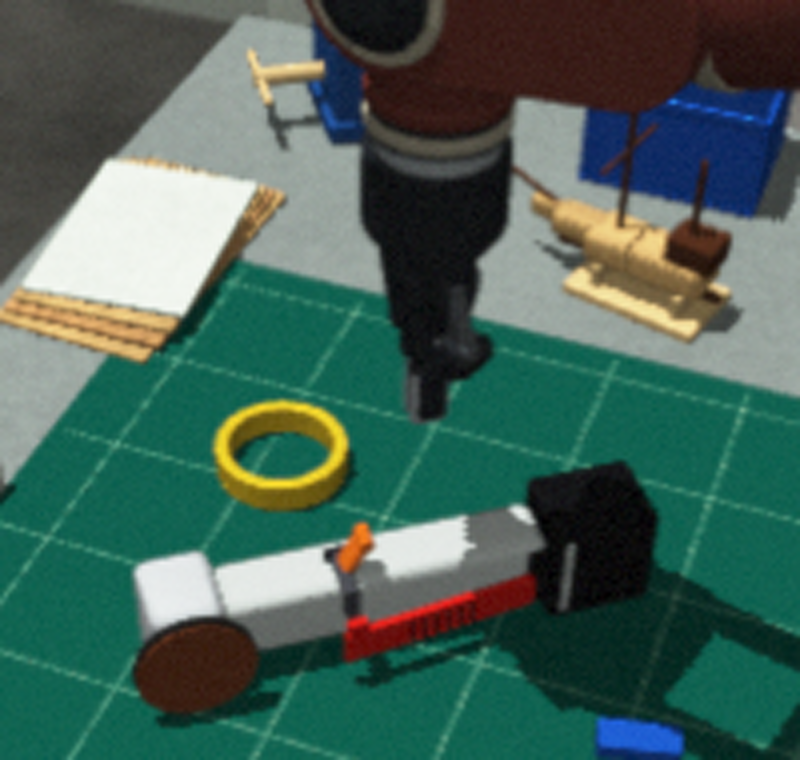

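View pics/top1c.png

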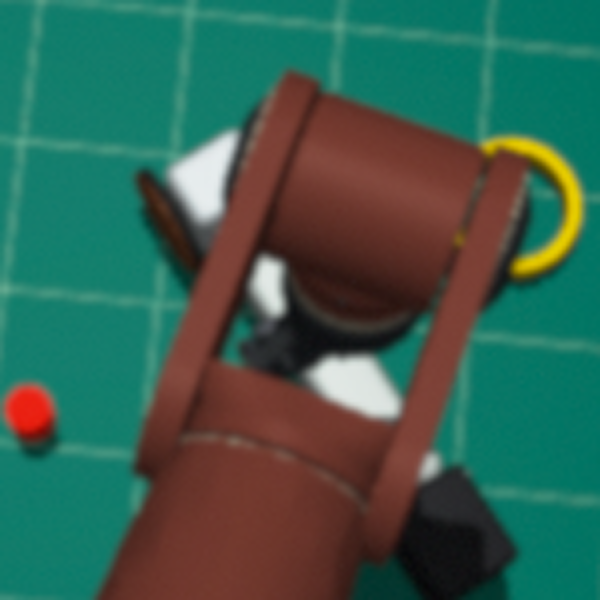

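Run:
```python
from nav import *
S=L('side1')
for z in(122.7,122.7-11,122.7-5):
  for x,y in((-9.3,10),(1.7,24.5),(-20.3,24.5),(1.7,-4.5)):
    print(z,x,y,((proj(S,W(P,[x,y,z]))[0]-[215,95]+.5)*4).round(0))
```

```text
122.7 -9.3 10 [424. 438.]
122.7 1.7 24.5 [413. 458.]
122.7 -20.3 24.5 [451. 451.]
122.7 1.7 -4.5 [398. 425.]
111.7 -9.3 10 [423. 453.]
111.7 1.7 24.5 [413. 473.]
111.7 -20.3 24.5 [450. 466.]
111.7 1.7 -4.5 [397. 440.]
117.7 -9.3 10 [424. 445.]
117.7 1.7 24.5 [413. 465.]
117.7 -20.3 24.5 [450. 458.]
117.7 1.7 -4.5 [397. 432.]
```

Run:
```python
from nav import *
S=L('side1')
im=cv2.imread('pics/side1.png')[130:230,280:380]; im=cv2.resize(im,None,fx=6,fy=6,interpolation=cv2.INTER_CUBIC); im=cv2.convertScaleAbs(im,alpha=1.8,beta=25)
s=readout.state()
R=Ro.from_quat(np.r_[s['tool_rot'][1:],s['tool_rot'][0]]).as_matrix()
for k,c in((0,(0,255,255)),(.011,(0,0,255)),(-.008,(255,0,0)),(-.062,(255,255,0))):
  p=(proj(S,s['tool_pos']+R[:,1]*k)[0]-[280,130]+.5)*6; cv2.circle(im,tuple(int(v) for v in p),3,c,-1)
cv2.imwrite('pics/a.png',im)
# check calibration on base? mat plane etc
print(proj(S,[0,0,0]),proj(L('top1'),[0,0,0]))
print(proj(S,s['tool_pos']))
```

```text
[[531.82404595 336.45381505]] [[305.18882634 458.840643  ]]
[[319.99194621 203.19093826]]
```

View pics/a.png

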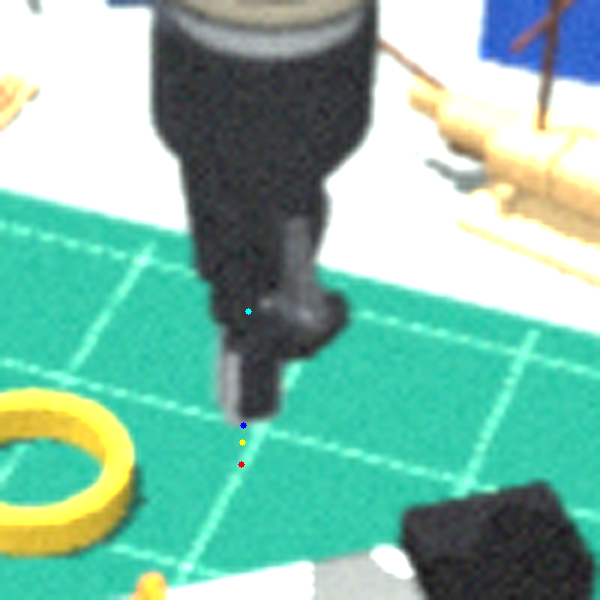

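Run:
```python
from nav import *
s=readout.state()
R=Ro.from_quat(np.r_[s['tool_rot'][1:],s['tool_rot'][0]]).as_matrix()
grab('top','top2')
T=L('top2')
im=cv2.imread('pics/top2.png')[190:290,290:390]; im=cv2.resize(im,None,fx=6,fy=6,interpolation=cv2.INTER_CUBIC); im=cv2.convertScaleAbs(im,alpha=2.5,beta=25)
for k,c in((0,(0,255,255)),(.011,(0,0,255)),(-.008,(255,0,0)),(-.062,(255,255,0))):
  p=(proj(T,s['tool_pos']+R[:,1]*k)[0]-[290,190]+.5)*6; cv2.circle(im,tuple(int(v) for v in p),3,c,-1)
cv2.imwrite('pics/a2.png',im)
print(s['time'],s['tool_pos'])
```

```text
3.4 [ 0.52708636 -0.06138154  0.16616918]
```

View pics/a2.png

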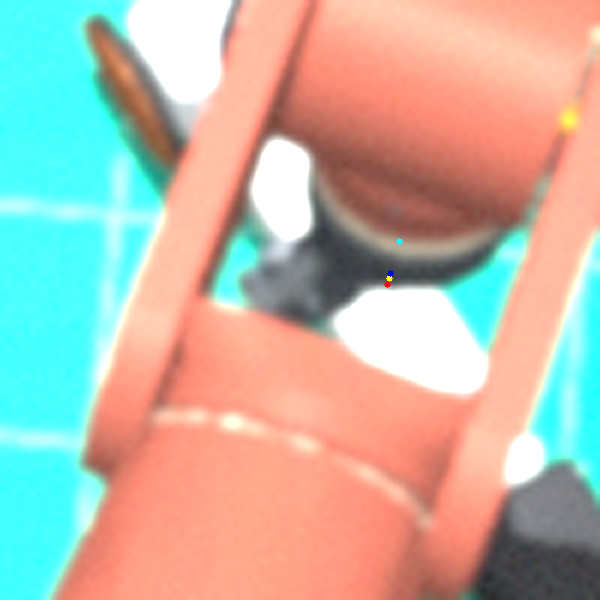

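Run:
```python
from nav import *
S=L('side0');T=L('top0')
for n,s,t,z in(('jar',(190,430),(150.5,206),.055),('spool',(303.5,301),(278,252.5),.038),('tape',(285.5,206),(398,202),.022)):
    a=ray(S,[s],z)[0];b=ray(T,[t],z)[0];print(n,a.round(4),b.round(4))
    for z2 in(z-.01,z+.01): print('   ',z2,ray(S,[s],z2)[0].round(4),ray(T,[t],z2)[0].round(4))
```

```text
jar [0.5752 0.4566 0.055 ] [0.5773 0.4544 0.055 ]
    0.045 [0.5789 0.4541 0.045 ] [0.5797 0.4579 0.045 ]
    0.065 [0.5715 0.4591 0.065 ] [0.5749 0.451  0.065 ]
spool [0.4968 0.1166 0.038 ] [0.4944 0.1189 0.038 ]
    0.027999999999999997 [0.4994 0.1097 0.028 ] [0.4962 0.1199 0.028 ]
    0.048 [0.4942 0.1234 0.048 ] [0.4926 0.118  0.048 ]
tape [ 0.6617 -0.1723  0.022 ] [ 0.6595 -0.1707  0.022 ]
    0.011999999999999999 [ 0.6663 -0.1825  0.012 ] [ 0.6625 -0.1718  0.012 ]
    0.032 [ 0.6571 -0.162   0.032 ] [ 0.6565 -0.1695  0.032 ]
```

Emit:
play_rows(
  slide=[
    [0, 2, 0],
    [0, 2, 0],
    [0, 0, 0],
    [0, 0, 0],
    [0, 0, 0],
  ],
  yaw=[0, 0, 0, 0, 0],
  grip=[1, 1, 1, 1, 1],
)

```text
time: 3.95
tool_pos: [0.5275, -0.0616, 0.1266]
tool_rot: [-0.232, 0.23, -0.668, 0.669]
contact_force: [1.0, 0.1, -0.2]
gripper_width: 0.0
```

```bash
cat > shot.py <<'E'
import sys
from nav import *
def shot(n,x0=250,y0=140,w=120,sc=6,h=90):
    s=readout.state(); grab('side',n); S=L(n)
    R=Ro.from_quat(np.r_[s['tool_rot'][1:],s['tool_rot'][0]]).as_matrix()
    im=cv2.imread(f'pics/{n}.png')[y0:y0+h,x0:x0+w]; im=cv2.resize(im,None,fx=sc,fy=sc,interpolation=cv2.INTER_CUBIC); im=cv2.convertScaleAbs(im,alpha=1.6,beta=20)
    for k,c in((0,(0,255,255)),(.011,(0,0,255)),(-.008,(255,0,0))):
        p=(proj(S,s['tool_pos']+R[:,1]*k)[0]-[x0,y0]+.5)*sc; cv2.circle(im,tuple(int(v) for v in p),3,c,-1)
    cv2.imwrite(f'pics/{n}c.png',im); nav()
shot(sys.argv[1],*map(int,sys.argv[2:]))
E
python3 shot.py side3
```

```text
t 4.0 tcp [ 0.5275 -0.0617  0.1265] in sander mm [-8.2  8.7 85. ] F(sander) [ 0.1 -0.3  0.2] grip -0.0
tool axes in sander (cols)
 [[-1.     0.002  0.007]
 [-0.007 -0.002 -1.   ]
 [-0.002 -1.     0.002]]
yaw needed 1 -179.62
yaw needed -1 0.38
```

View pics/side3c.png

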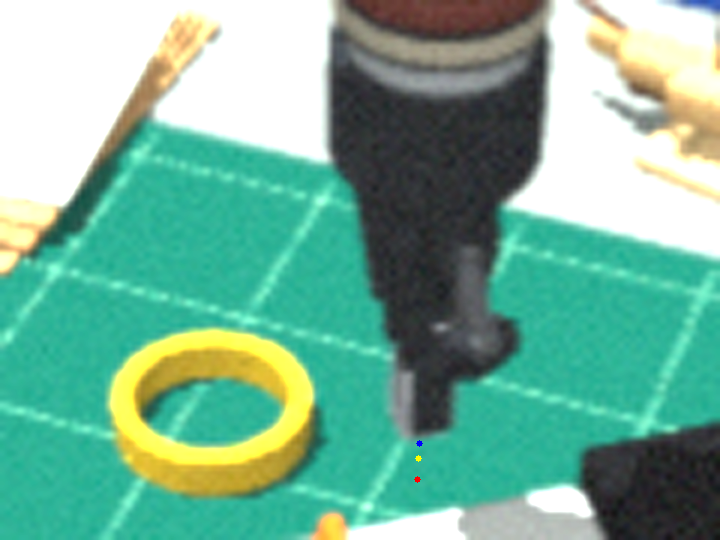

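Emit:
play_rows(
  slide=[
    [0, 1.7, 0],
    [0, 1.6, 0],
    [0, 0, 0],
    [0, 0, 0],
    [0, 0, 0],
  ],
  yaw=[0, 0, 0, 0, 0],
  grip=[1, 1, 1, 1, 1],
)

```text
time: 4.5
tool_pos: [0.5268, -0.0616, 0.0924]
tool_rot: [-0.231, 0.23, -0.668, 0.669]
contact_force: [0.4, -0.5, 0.2]
gripper_width: -0.002
```

```bash
python3 shot.py side4 250 170
```

```text
t 4.55 tcp [ 0.5269 -0.0616  0.0925] in sander mm [-8.6  9.  51. ] F(sander) [-0.6  0.4 -0.7] grip -0.002
tool axes in sander (cols)
 [[-1.     0.001  0.006]
 [-0.006 -0.001 -1.   ]
 [-0.001 -1.     0.001]]
yaw needed 1 -179.63
yaw needed -1 0.37
```

View pics/side4c.png

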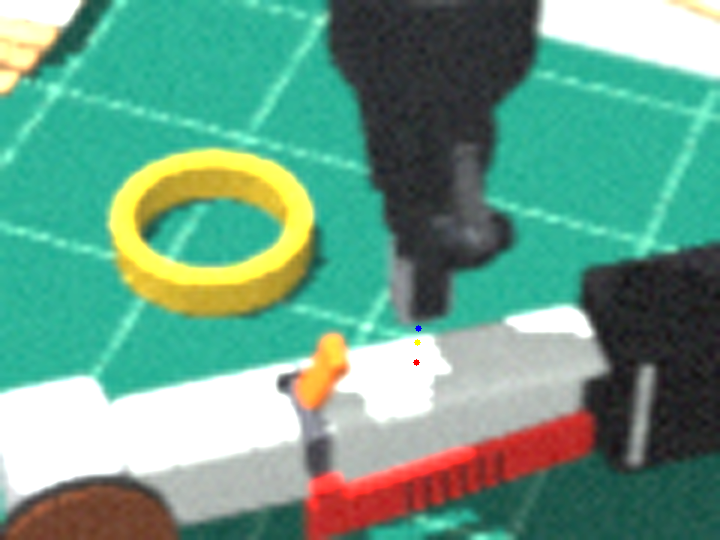

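Run:
```python
from nav import *
s=readout.state()
R=Ro.from_quat(np.r_[s['tool_rot'][1:],s['tool_rot'][0]]).as_matrix()
grab('top','top5')
T=L('top5')
im=cv2.imread('pics/top5.png')[190:290,290:390]; im=cv2.resize(im,None,fx=6,fy=6,interpolation=cv2.INTER_CUBIC); im=cv2.convertScaleAbs(im,alpha=2,beta=25)
for k,c in((0,(0,255,255)),(.011,(0,0,255)),(-.008,(255,0,0)),(-.062,(255,255,0)),(-.15,(255,0,255))):
  p=(proj(T,s['tool_pos']+R[:,1]*k)[0]-[290,190]+.5)*6; cv2.circle(im,tuple(int(v) for v in p),3,c,-1)
cv2.imwrite('pics/a5.png',im)
```

```text
(no output)
```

View pics/a5.png

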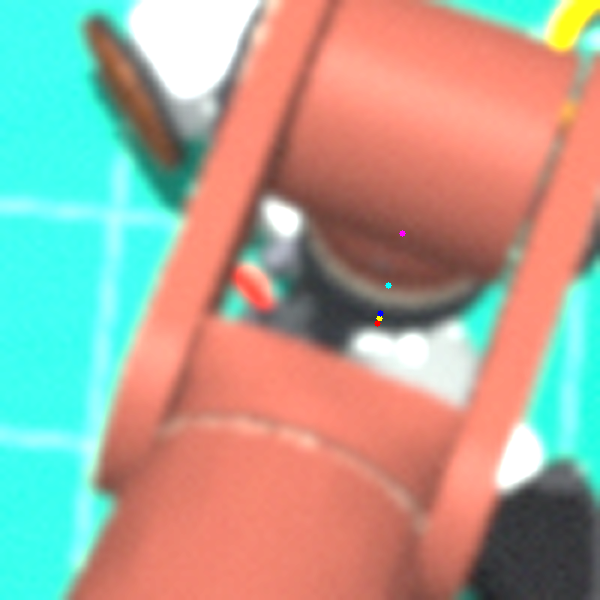

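Run:
```python
from nav import *
S=L('side4')
uv=np.array([425,318])/6+[250,170]-.5
for z in range(40,100,5):
    w=ray(S,[uv],P[2]+z/1000)[0]-P[:3]; c,s=np.cos(P[3]),np.sin(P[3])
    print(z,((c*w[0]+s*w[1])*1000).round(1),((-s*w[0]+c*w[1])*1000).round(1))
```

```text
40 -19.8 -14.3
45 -18.0 -9.4
50 -16.2 -4.4
55 -14.5 0.5
60 -12.7 5.4
65 -10.9 10.3
70 -9.1 15.3
75 -7.4 20.2
80 -5.6 25.1
85 -3.8 30.1
90 -2.0 35.0
95 -0.3 39.9
```

Emit:
play_rows(
  slide=[
    [-0.7, 0, 0],
    [-0.7, 0, 0],
    [-0.7, 0, 0],
    [-0.7, 0, 0],
    [-0.6, 0, 0],
    [0, 0, 0],
    [0, 0, 0],
  ],
  yaw=[0, 0, 0, 0, 0, 0, 0],
  grip=[1, 1, 1, 1, 1, 1, 1],
)

```text
time: 5.3
tool_pos: [0.5531, -0.0403, 0.0915]
tool_rot: [0.231, -0.231, 0.668, -0.668]
contact_force: [0.1, -0.3, -0.8]
gripper_width: -0.001
```

```bash
python3 shot.py side6 250 170
```

```text
t 5.35 tcp [ 0.553  -0.0405  0.0914] in sander mm [24.9  9.9 49.9] F(sander) [-0.5 -0.5  0. ] grip -0.0
tool axes in sander (cols)
 [[-1.    -0.     0.007]
 [-0.007  0.    -1.   ]
 [ 0.    -1.    -0.   ]]
yaw needed 1 -179.62
yaw needed -1 0.38
```

View pics/side6c.png

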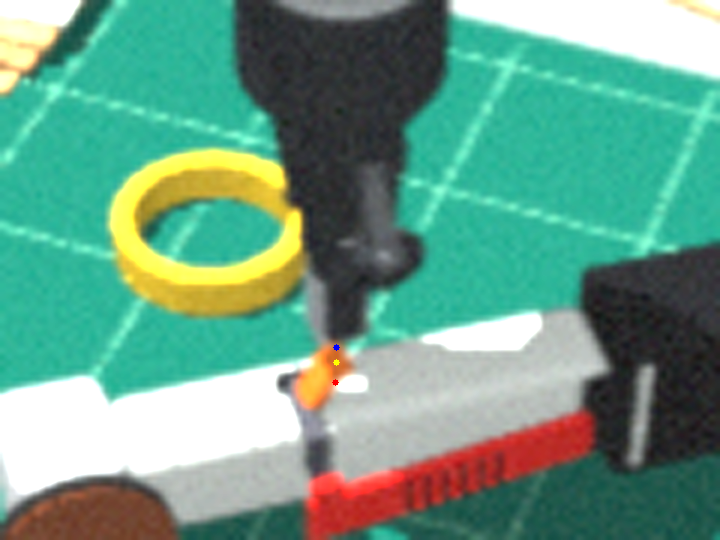

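The tip passed over the lever without touching it, so the fingertips really stand about 25 mm higher than the nominal offset. I'll correct for that.

Emit:
play_rows(
  slide=[
    [1.2, 0, 0],
    [1.2, 0, 0],
    [1.2, 0, 0],
    [0, 0, 0],
    [0, 0.8, 0],
    [0, 0.8, 0],
    [0, 0.6, 0],
    [0, 0, 0],
    [0, 0, 0],
  ],
  yaw=[0, 0, 0, 0, 0, 0, 0, 0, 0],
  grip=[1, 1, 1, 1, 1, 1, 1, 1, 1],
)

```text
time: 6.25
tool_pos: [0.5246, -0.0624, 0.0691]
tool_rot: [0.23, -0.231, 0.669, -0.668]
contact_force: [-0.1, -0.3, -0.1]
gripper_width: -0.002
```

```bash
python3 shot.py side7 250 170
```

```text
t 6.3 tcp [ 0.5249 -0.0626  0.0695] in sander mm [-10.8   9.5  28. ] F(sander) [0.  0.9 0.2] grip 0.004
tool axes in sander (cols)
 [[-1.    -0.     0.007]
 [-0.007  0.    -1.   ]
 [ 0.    -1.    -0.   ]]
yaw needed 1 -179.61
yaw needed -1 0.39
```

View pics/side7c.png

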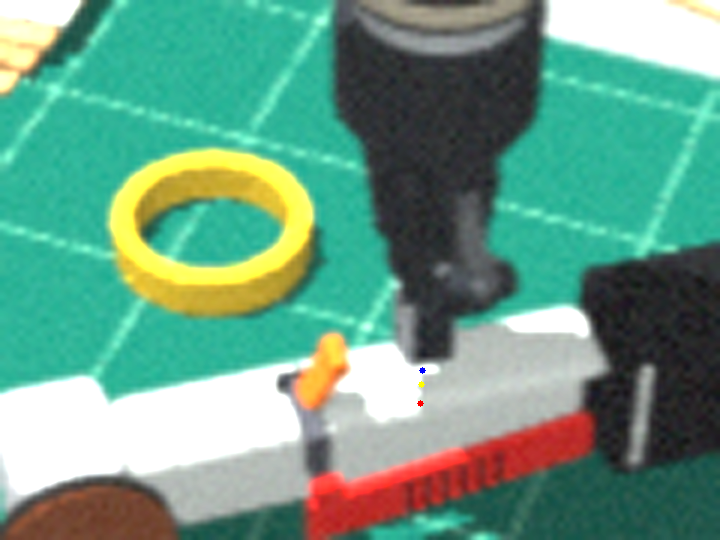

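Emit:
play_rows(
  slide=[
    [0, 0.4, 0],
    [0, 0, 0],
    [-0.6, 0, 0],
    [-0.6, 0, 0],
    [-0.6, 0, 0],
    [-0.6, 0, 0],
    [-0.6, 0, 0],
    [-0.6, 0, 0],
    [-0.6, 0, 0],
    [0, 0, 0],
    [0, 0, 0],
  ],
  yaw=[0, 0, 0, 0, 0, 0, 0, 0, 0, 0, 0],
  grip=[1, 1, 1, 1, 1, 1, 1, 1, 1, 1, 1],
)

```text
time: 7.4
tool_pos: [0.558, -0.0363, 0.0654]
tool_rot: [0.231, -0.23, 0.669, -0.668]
contact_force: [0.6, -0.2, -0.3]
gripper_width: -0.002
```

```bash
python3 shot.py side8 250 170
```

```text
t 7.45 tcp [ 0.5579 -0.0364  0.0654] in sander mm [31.3 10.  23.9] F(sander) [-0.3  0.  -0.3] grip -0.004
tool axes in sander (cols)
 [[-1.     0.001  0.007]
 [-0.007  0.    -1.   ]
 [-0.001 -1.    -0.   ]]
yaw needed 1 -179.63
yaw needed -1 0.37
```

View pics/side8c.png

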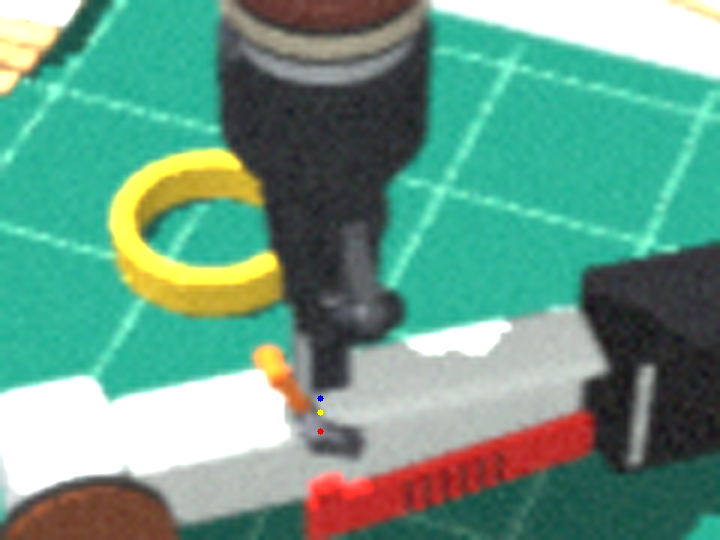

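Emit:
play_rows(
  slide=[
    [-0.3, 0, 0],
    [0, 0, 0],
  ],
  yaw=[0, 0],
  grip=[1, 1],
)

```text
time: 7.65
tool_pos: [0.56, -0.0348, 0.0654]
tool_rot: [0.23, -0.231, 0.669, -0.668]
contact_force: [-1.5, -0.3, -1.1]
gripper_width: 0.0
```

Emit:
play_rows(
  slide=[
    [-0.3, 0, 0],
    [0, 0, 0],
  ],
  yaw=[0, 0],
  grip=[1, 1],
)

```text
time: 7.85
tool_pos: [0.562, -0.0333, 0.0654]
tool_rot: [-0.23, 0.231, -0.668, 0.668]
contact_force: [-2.8, -1.8, 0.8]
gripper_width: -0.004
```

```bash
python3 shot.py side9 250 170
python3 - <<'E'
from ov import *
from nav import P
over('side9',P,250,180,370,270,6,'side9o',lev=1.2)
E
```

```text
t 7.9 tcp [ 0.5621 -0.0333  0.0654] in sander mm [36.5  9.9 23.9] F(sander) [-4.5 -0.   0.5] grip 0.001
tool axes in sander (cols)
 [[-1.    -0.001  0.007]
 [-0.007  0.    -1.   ]
 [ 0.001 -1.    -0.   ]]
yaw needed 1 -179.63
yaw needed -1 0.37
```

View pics/side9o.png

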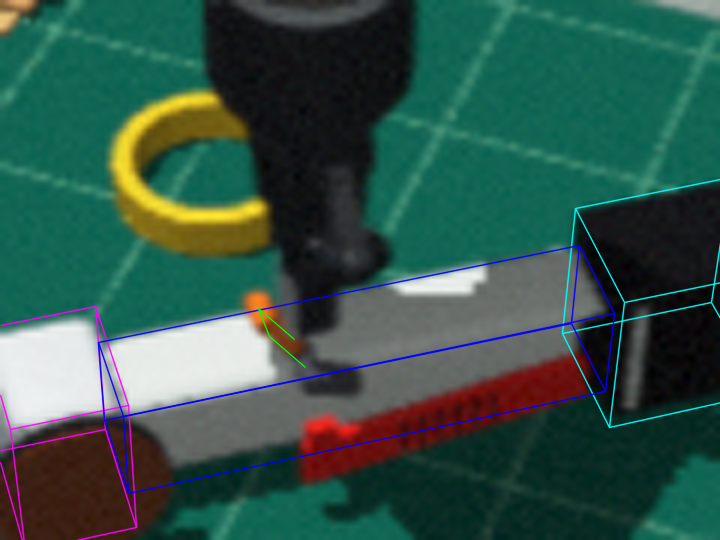

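Force −4.5 N along the tool axis exceeds the lever's 1–2 N, and the image shows it leaning forward, so the lever is at its forward stop. I'll back off, rise and open.

Emit:
play_rows(
  slide=[
    [1.0, 0, 0],
    [1.2, 0, 0],
    [1.5, -2.0, 0],
    [1.5, -2.0, 0.3],
    [0, -2.0, 0],
    [0, 0, 0],
    [0, 0, 0],
    [0, 0, 0],
    [0, 0, 0],
    [0, 0, 0],
  ],
  yaw=[0, 0, 0.4, 0, 0, 0, 0, 0, 0, 0],
  grip=[1, 1, 1, 1, -1, -1, -1, -1, -1, -1],
)

```text
time: 8.9
tool_pos: [0.5228, -0.0671, 0.1244]
tool_rot: [0.228, -0.229, 0.67, -0.669]
contact_force: [0.7, 0.6, 0.4]
gripper_width: 0.995
```

```bash
python3 shot.py side10 250 150 120 6 100
```

```text
t 8.95 tcp [ 0.5229 -0.0672  0.1246] in sander mm [-15.2   7.1  83.1] F(sander) [-0.6  0.8 -0.5] grip 1.001
tool axes in sander (cols)
 [[-1.    -0.001 -0.   ]
 [ 0.     0.001 -1.   ]
 [ 0.001 -1.    -0.001]]
yaw needed 1 179.99
yaw needed -1 -0.01
```

View pics/side10c.png

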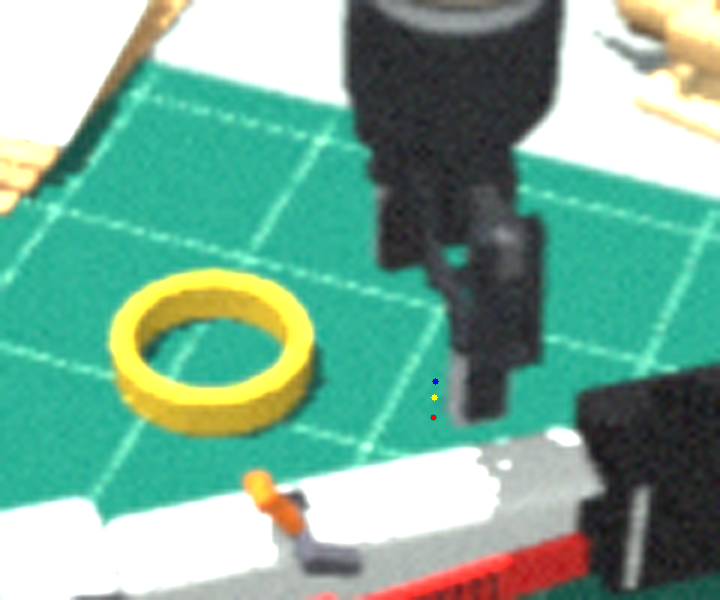

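Run:
```python
from nav import *
S=L('side10')
for uv0 in((467,424),(505,415),(384,268)):
  uv=np.array(uv0)/6+[250,150]-.5
  print(uv0)
  for z in range(70,131,5):
    w=ray(S,[uv],P[2]+z/1000)[0]-P[:3]; c,s=np.cos(P[3]),np.sin(P[3])
    print(z,((c*w[0]+s*w[1])*1000).round(1),((-s*w[0]+c*w[1])*1000).round(1),end=' | ')
```

```text
(467, 424)
70 -27.4 12.3 | 75 -25.5 17.2 | 80 -23.6 22.2 | 85 -21.7 27.1 | 90 -19.8 32.1 | 95 -17.9 37.0 | 100 -15.9 42.0 | 105 -14.0 46.9 | 110 -12.1 51.9 | 115 -10.2 56.8 | 120 -8.3 61.8 | 125 -6.4 66.7 | 130 -4.5 71.7 | (505, 415)
70 -43.4 11.5 | 75 -41.3 16.5 | 80 -39.3 21.4 | 85 -37.3 26.4 | 90 -35.3 31.3 | 95 -33.3 36.3 | 100 -31.3 41.2 | 105 -29.3 46.2 | 110 -27.2 51.1 | 115 -25.2 56.1 | 120 -23.2 61.0 | 125 -21.2 66.0 | 130 -19.2 70.9 | (384, 268)
70 -24.2 -86.6 | 75 -22.3 -80.9 | 80 -20.5 -75.3 | 85 -18.6 -69.6 | 90 -16.7 -64.0 | 95 -14.8 -58.3 | 100 -12.9 -52.7 | 105 -11.1 -47.0 | 110 -9.2 -41.4 | 115 -7.3 -35.8 | 120 -5.4 -30.1 | 125 -3.5 -24.5 | 130 -1.7 -18.8 |
```

Emit:
play_rows(
  slide=[
    [0, 2, 0],
    [0, 2, 0],
    [0, 2, 0],
    [0, 1.5, 0],
    [0, 1.5, 0],
    [0, 1, 0],
    [0, 0, 0],
    [0, 0, 0],
    [0, 0, 0],
  ],
  yaw=[0, 0, 0, 0, 0, 0, 0, 0, 0],
  grip=[-1, -1, -1, -1, -1, -1, -1, -1, -1],
)

```text
time: 9.85
tool_pos: [0.5243, -0.0677, 0.0267]
tool_rot: [-0.229, 0.228, -0.669, 0.67]
contact_force: [0.7, -0.5, 1.2]
gripper_width: 1.001
```

```bash
python3 shot.py side11 250 170 120 6 100
```

```text
t 9.9 tcp [ 0.5243 -0.0677  0.0267] in sander mm [-14.5   5.9 -14.8] F(sander) [-0.1  0.6 -0.1] grip 0.993
tool axes in sander (cols)
 [[-1.     0.001 -0.   ]
 [ 0.    -0.002 -1.   ]
 [-0.001 -1.     0.002]]
yaw needed 1 179.97
yaw needed -1 -0.03
```

View pics/side11c.png

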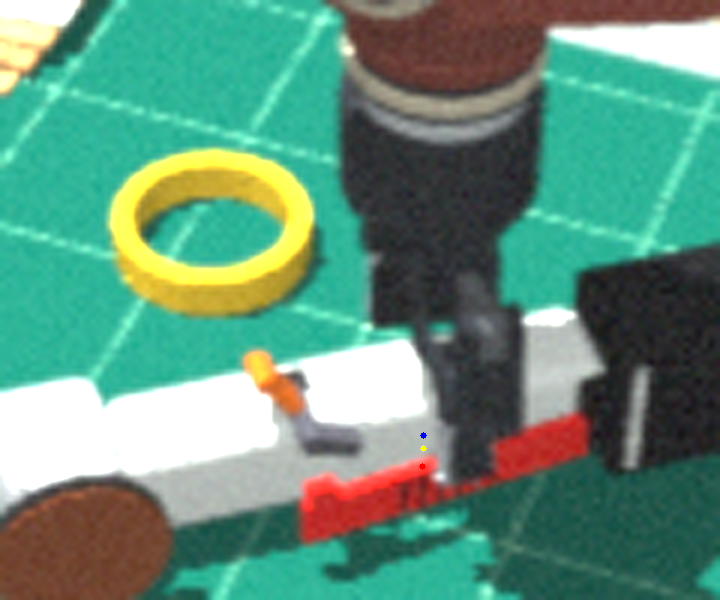

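Emit:
play_rows(
  slide=[
    [-0.3, 1, 0],
    [0, 1, 0],
    [0, 0.6, 0],
    [0, 0, 0],
    [0, 0, 0],
    [0, 0, 0],
  ],
  yaw=[0, 0, 0, 0, 0, 0],
  grip=[-1, -1, -1, -1, -1, -1],
)

```text
time: 10.5
tool_pos: [0.526, -0.0657, -0.0002]
tool_rot: [-0.228, 0.228, -0.669, 0.669]
contact_force: [0.3, -0.0, 0.5]
gripper_width: 0.997
```

```bash
python3 shot.py side12 250 170 120 6 100
```

```text
t 10.55 tcp [ 0.5261 -0.0657 -0.    ] in sander mm [-11.8   6.3 -41.5] F(sander) [0.4 0.1 0.1] grip 0.999
tool axes in sander (cols)
 [[-1.     0.    -0.001]
 [ 0.001 -0.001 -1.   ]
 [-0.    -1.     0.001]]
yaw needed 1 179.97
yaw needed -1 -0.03
```

View pics/side12c.png

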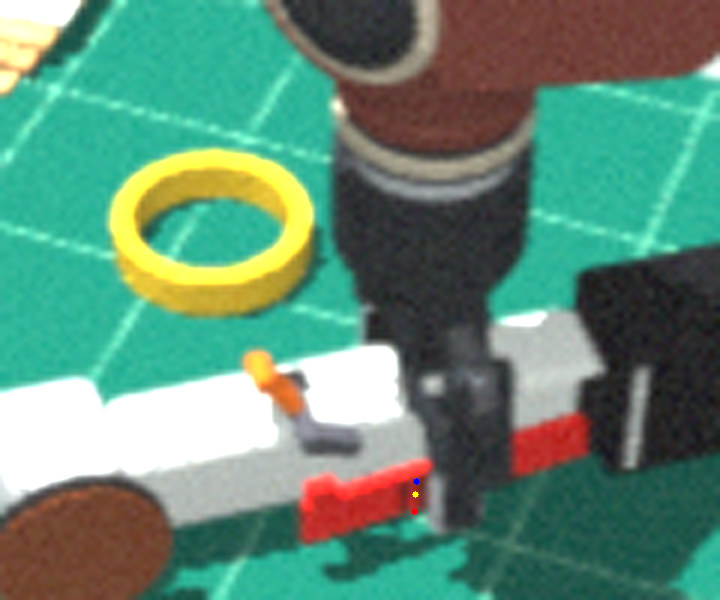

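Emit:
play_rows(
  slide=[
    [0, 0, 0],
    [0, 0, 0],
    [0, 0, 0],
    [0, 0, 0],
    [0, 0, 0],
    [0, 0, 0],
  ],
  yaw=[0, 0, 0, 0, 0, 0],
  grip=[0.3, 0.3, 0.3, 0.3, 0.3, 0.3],
)

```text
time: 11.15
tool_pos: [0.5289, -0.0678, 0.0024]
tool_rot: [-0.23, 0.227, -0.667, 0.671]
contact_force: [2.7, -4.9, 6.1]
gripper_width: 0.567
```

```bash
python3 shot.py side13 250 170 120 6 100; python3 -c "
from nav import *
print(readout.state()['gripper_width']*85, readout.state()['contact_force'])"
```

```text
t 11.2 tcp [ 0.5288 -0.0678  0.0024] in sander mm [-10.9   3.  -39.1] F(sander) [-2.3 -5.3  5.2] grip 0.569
tool axes in sander (cols)
 [[-1.     0.002 -0.001]
 [ 0.001 -0.007 -1.   ]
 [-0.002 -1.     0.007]]
yaw needed 1 179.97
yaw needed -1 -0.03
48.35019865913912 [ 1.38812159 -5.6214979   5.24400326]
```

View pics/side13c.png

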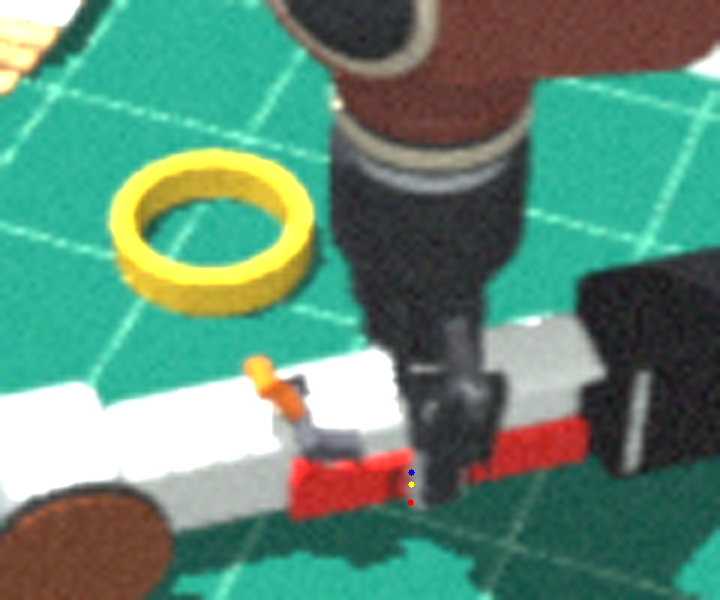

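Emit:
play_rows(
  slide=[
    [0, 0, 0],
    [0, 0, 0],
    [0, 0, 0],
    [0, 0, 0],
    [0, 0, 0],
    [0, 0, 0],
    [0, 0, 0],
    [0, 0, 0],
    [0, 0, 0],
    [0, 0, 0],
    [0, 0, 0],
    [0, 0, 0],
  ],
  yaw=[0, 0, 0, 0, 0, 0, 0, 0, 0, 0, 0, 0],
  grip=[0.5, 0.5, 0.5, 0.5, 0.5, 0.5, 0.5, 0.5, 0.5, 0.5, 0.5, 0.5],
)

```text
time: 12.4
tool_pos: [0.5288, -0.0678, 0.0024]
tool_rot: [-0.23, 0.227, -0.667, 0.671]
contact_force: [1.4, -5.3, 5.6]
gripper_width: 0.563
```

Emit:
play_rows(
  slide=[
    [0, 0, 0],
    [0, 0, 0],
    [0, 0, 0],
    [0, 0, 0],
    [0, 0, 0],
  ],
  yaw=[0, 0, 0, 0, 0],
  grip=[0.5, 0.5, 0.5, 0.5, 0.5],
)

```text
time: 12.9
tool_pos: [0.5288, -0.0678, 0.0024]
tool_rot: [-0.23, 0.227, -0.667, 0.671]
contact_force: [2.5, -5.4, 4.3]
gripper_width: 0.566
```

Emit:
play_rows(
  slide=[
    [0, 0, 0],
    [0, 0, 0],
    [0, 0, 0],
    [0, 0, 0],
    [0, 0, 0],
    [0, 0, 0],
  ],
  yaw=[0, 0, 0, 0, 0, 0],
  grip=[-1, -1, -1, -1, -1, -1],
)

```text
time: 13.5
tool_pos: [0.5257, -0.0656, -0.0004]
tool_rot: [0.228, -0.228, 0.669, -0.669]
contact_force: [-0.8, -0.2, 0.5]
gripper_width: 0.998
```

```bash
python3 shot.py side14 250 170 120 6 100
```

```text
t 13.55 tcp [ 5.258e-01 -6.550e-02 -4.000e-04] in sander mm [-11.9   6.7 -41.9] F(sander) [ 0.3  0.5 -0.2] grip 1.002
tool axes in sander (cols)
 [[-1.  0. -0.]
 [ 0. -0. -1.]
 [-0. -1.  0.]]
yaw needed 1 179.97
yaw needed -1 -0.03
```

View pics/side14c.png

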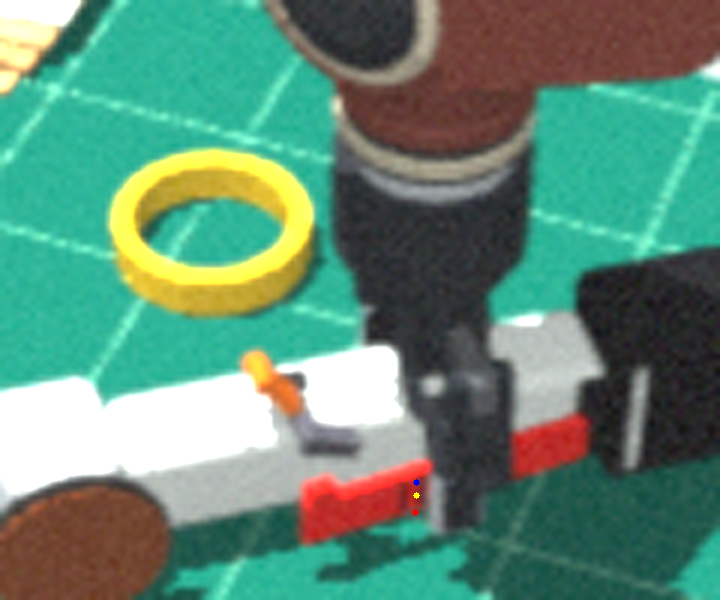

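Emit:
play_rows(
  slide=[
    [0, -2, 0],
    [0, -2.5, 0],
    [0, -2.5, 0],
    [0, -2.5, 0],
    [0, -2.7, 0],
    [-2.5, 0, -0.3],
    [-2.5, 0, 0],
    [-2.5, 0, 0],
    [-2.1, 0, 0],
    [0, 0, 0],
    [0, 0, 0],
    [0, 0, 0],
  ],
  yaw=[0, 0, 0, 0, 0, 0, 0, 0, 0, 0, 0, 0],
  grip=[-1, -1, -1, -1, -1, 1, 1, 1, 1, 1, 1, 1],
)

```text
time: 14.75
tool_pos: [0.5992, -0.005, 0.1213]
tool_rot: [0.228, -0.228, 0.669, -0.669]
contact_force: [-0.5, 0.3, -0.2]
gripper_width: 0.005
```

```bash
python3 shot.py side15 220 160 120 6 100
```

```text
t 14.8 tcp [ 0.5992 -0.0051  0.1214] in sander mm [83.1  9.6 79.9] F(sander) [-0.3 -0.9 -0.2] grip 0.0
tool axes in sander (cols)
 [[-1.    -0.001 -0.001]
 [ 0.001  0.    -1.   ]
 [ 0.001 -1.    -0.   ]]
yaw needed 1 179.93
yaw needed -1 -0.07
```

View pics/side15c.png

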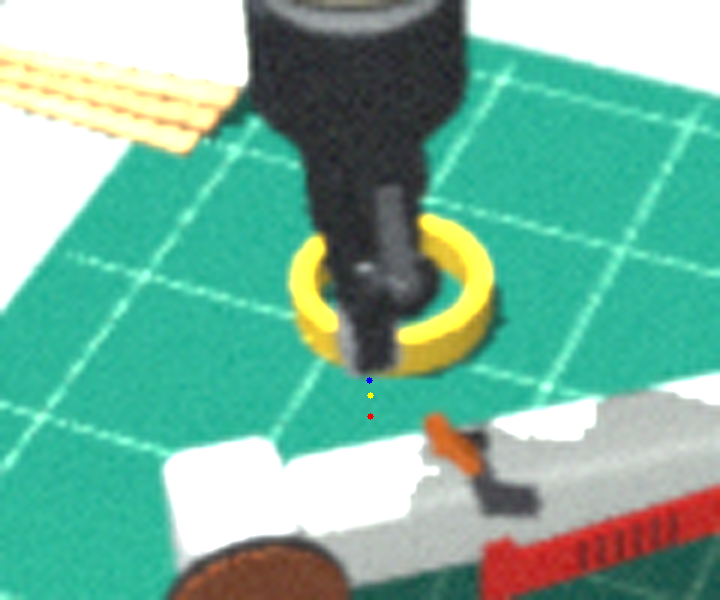

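Emit:
play_rows(
  slide=[
    [0, 2, 0],
    [0, 2, 0],
    [0, 1.6, 0],
    [0, 0, 0],
    [0.6, 0, 0],
    [0.6, 0, 0],
    [0.6, 0, 0],
    [0.6, 0, 0],
    [0.6, 0, 0],
    [0.4, 0, 0],
    [0, 0, 0],
  ],
  yaw=[0, 0, 0, 0, 0, 0, 0, 0, 0, 0, 0],
  grip=[1, 1, 1, 1, 1, 1, 1, 1, 1, 1, 1],
)

```text
time: 15.9
tool_pos: [0.5724, -0.0258, 0.0656]
tool_rot: [-0.228, 0.228, -0.669, 0.669]
contact_force: [1.6, 0.6, 0.8]
gripper_width: 0.003
```

Emit:
play_rows(
  slide=[
    [0.3, 0, 0],
    [0, 0, 0],
  ],
  yaw=[0, 0],
  grip=[1, 1],
)

```text
time: 16.1
tool_pos: [0.5701, -0.0274, 0.0652]
tool_rot: [0.228, -0.229, 0.669, -0.669]
contact_force: [1.0, -0.5, 0.1]
gripper_width: 0.0
```

```bash
python3 shot.py side16 220 160 120 6 100
```

```text
t 16.15 tcp [ 0.5701 -0.0273  0.0652] in sander mm [46.5  9.8 23.7] F(sander) [ 0.2 -0.2  0.7] grip 0.005
tool axes in sander (cols)
 [[-1.    -0.001 -0.   ]
 [ 0.     0.001 -1.   ]
 [ 0.001 -1.    -0.001]]
yaw needed 1 179.97
yaw needed -1 -0.03
```

View pics/side16c.png

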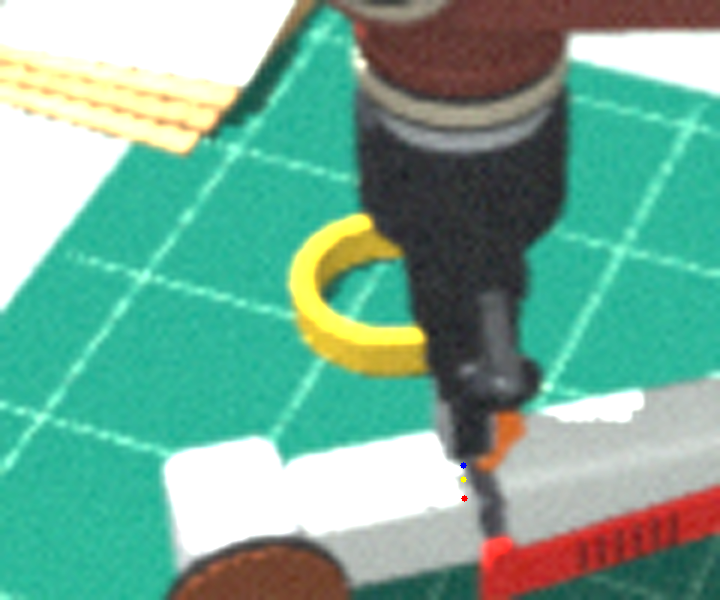

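Lever is moving back and there's no stop force yet, so I'll continue in small steps.

Emit:
play_rows(
  slide=[
    [0.3, 0, 0],
    [0, 0, 0],
  ],
  yaw=[0, 0],
  grip=[1, 1],
)

```text
time: 16.35
tool_pos: [0.5681, -0.0287, 0.0654]
tool_rot: [0.228, -0.228, 0.669, -0.669]
contact_force: [1.7, 2.2, 0.1]
gripper_width: 0.002
```

Emit:
play_rows(
  slide=[
    [0.2, 0, 0],
    [0, 0, 0],
  ],
  yaw=[0, 0],
  grip=[1, 1],
)

```text
time: 16.55
tool_pos: [0.5668, -0.03, 0.0657]
tool_rot: [0.229, -0.228, 0.669, -0.669]
contact_force: [2.0, 3.0, 0.4]
gripper_width: 0.001
```

Emit:
play_rows(
  slide=[
    [0.2, 0, 0],
    [0, 0, 0],
  ],
  yaw=[0, 0],
  grip=[1, 1],
)

```text
time: 16.75
tool_pos: [0.5651, -0.0314, 0.0657]
tool_rot: [-0.228, 0.228, -0.669, 0.669]
contact_force: [3.3, 2.6, -0.4]
gripper_width: -0.004
```

```bash
python3 shot.py side17 220 160 120 6 100
```

```text
t 16.8 tcp [ 0.565  -0.0314  0.0657] in sander mm [40.   9.6 24.2] F(sander) [3.9 0.1 0.4] grip -0.001
tool axes in sander (cols)
 [[-1.     0.    -0.001]
 [ 0.001  0.    -1.   ]
 [-0.    -1.    -0.   ]]
yaw needed 1 179.97
yaw needed -1 -0.03
```

View pics/side17c.png

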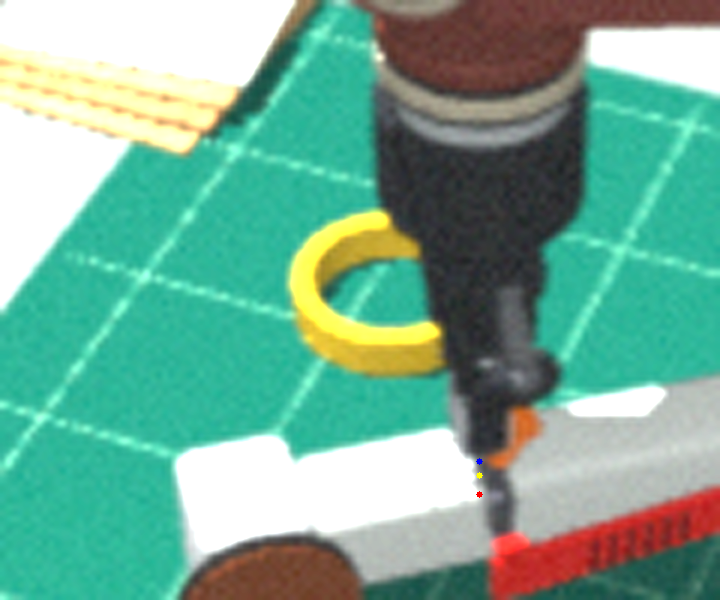

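The sander has begun to slip a few mm at about 4 N, so the lever is at its back stop. Retracting.

Emit:
play_rows(
  slide=[
    [-0.8, 0, 0],
    [-1, 0, 0],
    [-1, 0, 0],
    [0, -2.5, 0],
    [0, -3, 0],
    [0, -3.5, 0],
    [0, -3.5, 0],
    [0, 0, 0],
  ],
  yaw=[0, 0, 0, 0, 0, 0, 0, 0],
  grip=[1, 1, 1, 1, 1, 1, 1, 1],
)

```text
time: 17.6
tool_pos: [0.5911, -0.0145, 0.1975]
tool_rot: [-0.232, 0.225, -0.667, 0.671]
contact_force: [0.4, 0.2, 0.5]
gripper_width: -0.001
```

```bash
python3 shot.py side18 225 190 130 6 85
python3 - <<'E'
from ov import *
from nav import P
P=P.copy(); 
over('side18',P,225,190,355,280,6,'side18o',lev=0)
over('side0',P,225,190,355,280,6,'side0o2',lev=0)
E
```

```text
t 17.65 tcp [ 0.5896 -0.0144  0.1943] in sander mm [ 69.8   8.1 152.8] F(sander) [-0.3 -0.5 -0.8] grip 0.001
tool axes in sander (cols)
 [[-1.     0.004 -0.   ]
 [ 0.    -0.005 -1.   ]
 [-0.004 -1.     0.005]]
yaw needed 1 179.99
yaw needed -1 -0.01
```

View pics/side18o.png

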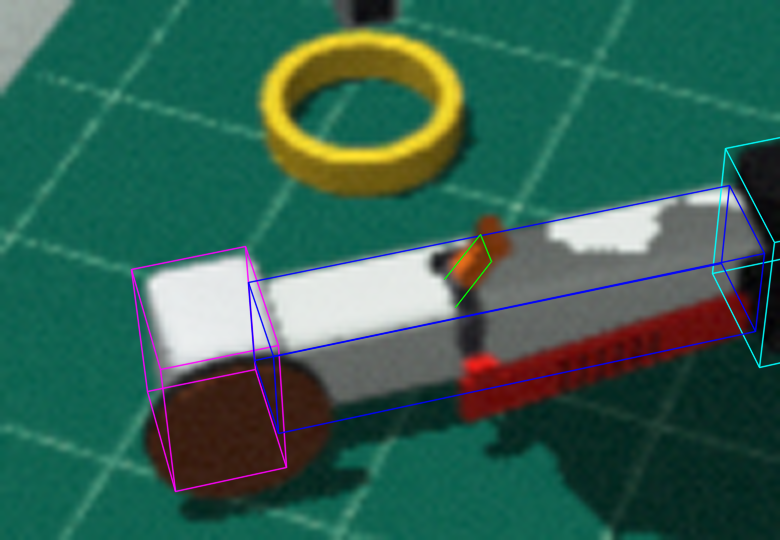

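View pics/side0o2.png

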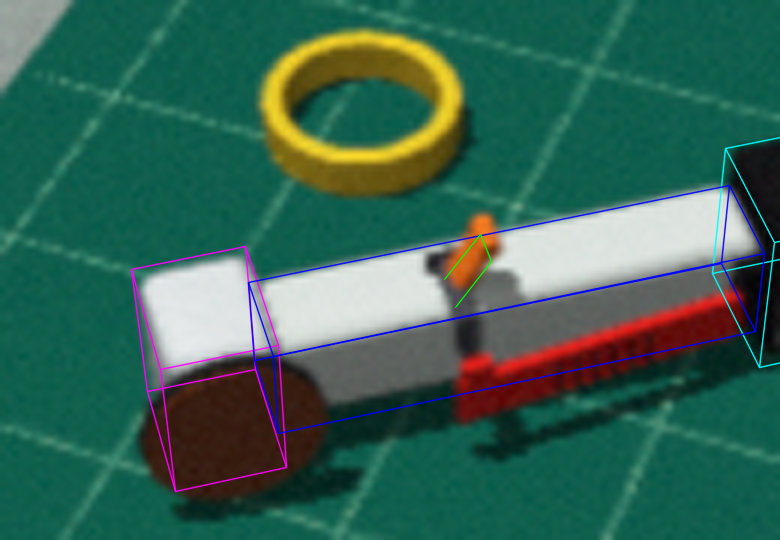

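The lever's lean relative to its bracket matches the start: tip–bracket offset about 48 px now against 46 px. The paddle is out, and the sander has moved only about 1 px (2 mm). Handing in.

Emit:
play_rows(
  slide=[
    [0, -1, 0],
    [0, 0, 0],
    [0, 0, 0],
  ],
  yaw=[0, 0, 0],
  grip=[1, 1, 1],
)

```text
time: 17.95
tool_pos: [0.5868, -0.0142, 0.1995]
tool_rot: [0.228, -0.229, 0.67, -0.669]
contact_force: [0.4, 0.1, -0.6]
gripper_width: 0.001
```

```bash
python3 -c "
from h import *
print(workorder.job_done())"
```

```text
the job is handed in; nothing more can be done
None
```

I gave the sander its test run and handed the job in at about 18 s, within the 48 s limit; no verdict was reported.

- **Lever forward:** I flipped the orange lever towards the disc until it stopped, at about 4.5 N.
- **Paddle squeeze:** I squeezed the red paddle home and held it for about 1.8 s. The jaw opening read 48 mm, against an expected 50 mm with the paddle home. I then released it.
- **Lever back:** I flipped the lever back to its stop, at about 4 N.

**Last checks:** In the final side picture the lever leans back exactly as it did at the start, and the paddle is sprung out. The sander lies about 2 mm from where it was, and the tape ring is unmoved. The gripper is clear above it with no contact force. I did not take a final picture of the whole table.

**What disagreed:**
- **Fingertip height:** The fingertips stood about 25 mm higher than the stated distance from the TCP, so I set the heights from the pictures. Because of this, my first lever push passed over it without touching.
- **Slight slip:** The sander slipped a few millimetres during the final lever push.

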